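Hold the UV wand over the open lens well

ROBOT

A 6-joint arm with a two-finger parallel gripper is mounted at the origin on the work surface. World frame = base frame: x ahead of the robot, y to its left, z up, the work surface at z = 0. Lengths are in mm, angles in degrees, forces in N, time in s.
With the tool pointing down it reaches from about 300 to 850 mm from the base axis. Payload 4.2 kg.
Tool frame: the origin (TCP) lies midway between the tips of the shut fingers; the grasp point (between the pads) lies 19 mm behind it (env.grip_depth is the distance from the TCP to the grasp point, in mm); z points along the fingers, y is the line along which they close (so a half turn about z gives the same grasp; the last joint's range is limited). The gripper opens to 91 mm and grips with 3 to 60 N. Pads are 32 mm wide; open, the fingers measure 118 mm over their backs; the gripper's body (76 mm by 178 mm) begins 60 mm behind the grasp point.
Start: joints at [66.578, 18.312, 89.639, -0, 72.044, -1.146], TCP at [217.974, 532.1, 213.976] pointing down, gripper open.
Joint ranges: [-177.97, 177.97], [-48.28, 115.42], [12.27, 149.76], [-77.06, 257.06], [2.81, 150.46], [-146.56, 146.56]. Speed limits (degrees/s): [147.25, 147.25, 180, 180, 180, 180].

INTERFACE

Orientations are given as [roll, pitch, yaw] about the fixed x, y, z axes, in that order (R = Rz(yaw) Ry(pitch) Rx(roll)).
In Python, from workcell import env, eyes gives the robot as it stands.
- The arm moves only by the tool send_rows, never from a script. Its argument "motion" is a list of rows, each a list of 7 numbers: the shift along the world's x, y, z normalised to -1 to 1, where 1 is 0.5 m, then the turn, a rotation vector about the world's x, y, z normalised to -1 to 1, where 1 is 60 degrees, then the opening, from -1 (shut) to 1 (fully open). A call has 1 to 20 rows; each row is the pose to reach, as a shift and turn from the pose commanded when the call began; what a row does not reach only later rows make up. A row lasts 1/8 s, in which the tool goes at most 62.5 mm and 10.7 degrees, less where a joint would pass 70% of its speed; a pose out of reach is approached as far as the arm can. A call with a number of a shift or a turn outside -1 to 1 is refused whole. A call with a gripper value outside its range is refused whole. The fingers move at their own pace and stop on an object; "squeeze" is the grip in N (left out, the last holds). Time passes only in rows, so rows that repeat a pose let the fingers close. It gives the time, the measured TCP pose, the force, the opening and the grip force at its end, in the units of the state.
- env.state(): the state, without advancing time (a new reading comes with each control period).
- eyes.grab_frame(name): name is "scene" or "top" or "wrist"; returns a dict with "pixels" (480x640x3 uint8, red, green, blue), "depth" (480x640 float32, mm along the optical axis (not along the pixel's ray), 0 where there is no reading), "fx", "fy", "cx", "cy" (pixels), "R" (3x3) and "t" (3): a world point X has camera coordinates R X + t; the wrist camera has in their place "T_tool_cam" (4x4, takes a point from camera to tool coordinates, whose origin is the TCP and whose axes are the flange's). Camera axes: x right, y down, z forward; pixel columns grow to the right and rows downward; lengths in mm; the calibration is good to about 2 mm. A picture is of the moment at which its call begins: read the wrist's pose just before it.
- env.job_done(): hands the job in; it is judged then, once.
The state is a dict: "time_s": time; "qpos": joint angles; "qvel": joint speeds; "effort": joint torques, N m; "ee_pos": TCP position; "ee_rot": TCP orientation; "force": force on the tool from outside, world axes, zero at the start; "torque": the same for the moment, N m; "gripper_width": finger opening in mm; "gripper_force": force on a finger pad.
Only numpy, scipy, OpenCV 4.12 (cv2) and the standard library are available. Lean on these libraries where they do the work, as an engineer would, in place of code of your own. Each camera call takes 0.05 s, during which the arm holds its last target. There are 200 camera calls.

TASK

Pick up the white UV wand and hold it level and still, lamp facing down, about 6 cm above the rim of the open well of the pink lens tray for a good two seconds, without touching the tray. Then lay the wand, lamp side down, lengthwise on the middle of the dark charging pad and let go.

Things in the scene. Friction and masses are not known exactly. Their poses are not given: they have to be found in the camera images.
- wand: Loose white UV wand, 130 g, 170 mm long, lying lamp down. Origin: mid-length on the flat underside; +x to the lamp head, +z up. Handle 30 mm wide, 30 high, x = -85 to +25 mm; head 44 wide, 18 high, x = +20 to +85 mm, with violet band and top patch. Centre of mass near x = -2 mm; gripping across the handle at x = -10 mm clears the head. The teal toothbrush is not it.
- wand_lamp (a point): Centre of the wand's lamp window, on the underside of the head: 53 mm along the wand's +x from its origin, at underside level. Axes as the wand's.
- tray: Pink lens tray, fixed, 44 x 80 x 18 mm high, any yaw. Origin: underside, straight below the centre of the OPEN white-bottomed well (28 mm wide, rim at z = 18 mm). The other well, 38 mm to -y, is under a shut lid (top z = 23 mm). The open lid, hinged at the +x edge, leans back, up to 60 mm high and 70 mm out from the origin. The mint green tray is not it.
- pad: Dark grey flat charging pad with two thin chrome lines, fixed to the counter, 190 mm along its x, 80 mm along its y, 6 mm high, no rim. Origin: centre of its underside (counter level); the wand lies along its x either way round.
Things that resemble listed ones, but are neither listed nor needed, are in the scene too. Of the things that look like the wand, the middle-sized one is meant. What is shaped like the tray but blue or orange is not meant.

How it is judged:
By the outcome, as a careful person would: the job done as asked, in the order asked, and still so for the second after the job is handed in, with the robot touching nothing.
It also fails if it takes over 48 s, if anything falls off the work surface, if the arm or the gripper's body presses on something with over 40 N, if the wrist force passes 120 N, or if a joint passes its speed limit or range.

## Working session

There is one attempt and no reset: what is moved stays moved. The work goes in short steps, Python scripts to look and compute and a tool call to move; the robot and the scene stay as the last step left them, time stands still between calls to the robot, and variables do not carry over. Pictures are saved under pics/ and viewed, at most 10 in all, crops included, and the job is handed in when it is done.

Besides the shell and the picture viewer there is one more tool, called after "Call:" as a command line: name --pt "numbers of a row" for each row, then --argument value for the rest. send_rows: Moves the arm, as the interface text tells. Its arguments: {"type":"object","properties":{"motion":{"type":"array"},"squeeze":{"type":"number"}},"required":["motion"]}

```bash
mkdir -p pics; cat > h.py <<'E'
import numpy as np, cv2
from workcell import env, eyes
def grab(n):
    f=eyes.grab_frame(n); np.savez('pics/'+n+'.npz',**f)
    return f
def xyz(f):
    v,u=np.mgrid[:480,:640]; d=f['depth']
    c=np.stack([(u-f['cx'])/f['fx']*d,(v-f['cy'])/f['fy']*d,d],-1)
    return (c-f['t'])@f['R']   # R^T (c-t)
E
python3 - <<'E'
from h import *
for n in ['top','scene']:
    f=grab(n); cv2.imwrite(f'pics/{n}0.png',f['pixels'][...,::-1])
    print(n,f['t'],f['R'].round(2).tolist(),f['fx'])
print(env.state(),env.grip_depth)
E
```

```text
top [ -55.87400111  552.92011711 1218.18132561] [[0.02, -1.0, 0.01], [-0.98, -0.02, -0.17], [0.18, -0.01, -0.98]] 444.0299130679521
scene [-275.43677483 -339.5660762  1548.69902092] [[0.6, 0.8, 0.01], [0.62, -0.45, -0.64], [-0.51, 0.39, -0.76]] 467.54162174979626
{'time_s': 0.1, 'qpos': array([ 6.65772796e+01,  1.83464487e+01,  8.96975927e+01, -1.33854370e-03,
        7.20431527e+01, -1.14448291e+00]), 'qvel': array([ 0.03258382, -0.0763225 , -0.23958708, -0.0361286 ,  0.02485752,
       -0.04552448]), 'effort': array([ 4.94791152e-05, -4.13334703e+01, -2.32506949e+01,  7.30979349e-02,
        4.21949546e-02, -4.46025365e-05]), 'ee_pos': array([217.80556703, 531.68306915, 213.23203349]), 'ee_rot': array([-1.79912798e+02, -4.69128095e-04,  1.57722176e+02]), 'force': array([ 0.39947837, -0.1872946 ,  0.49466852]), 'torque': array([-0.00165826, -0.0389992 ,  0.04441062]), 'gripper_force': 0.0, 'gripper_width': 91.01593219501714} 18.8
```

View pics/top0.png

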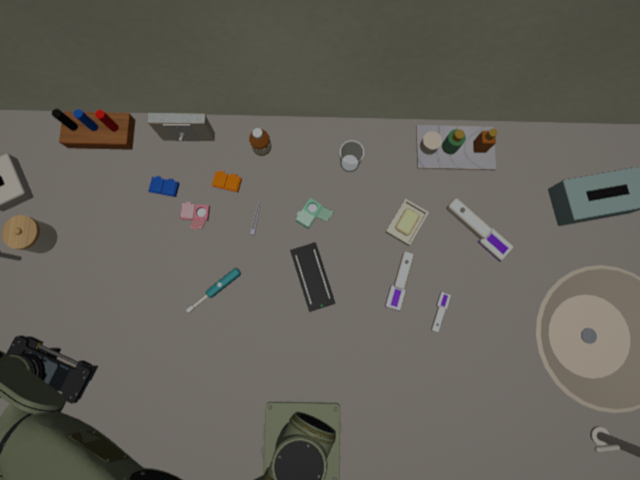

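View pics/scene0.png

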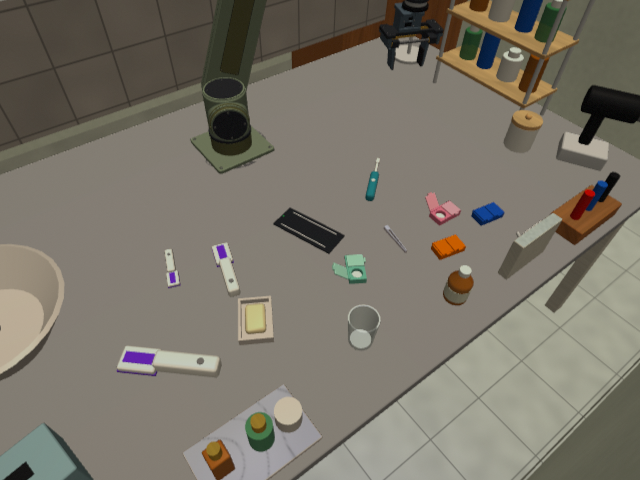

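The top view shows the middle wand at about (400,281), head at (396,298); the dark pad at (313,277); and the pink tray at (197,214) with its white well at (202,212). The scene view agrees: wand (226,268), pad (309,230), tray (442,210).

```bash
python3 - <<'E'
from h import *
f=dict(np.load('pics/top.npz')); P=xyz(f); im=f['pixels']
def crop(x0,x1,y0,y1,s): return cv2.resize(im[y0:y1,x0:x1,::-1],None,fx=s,fy=s,interpolation=cv2.INTER_CUBIC)
a=crop(175,225,195,235,8); b=crop(280,420,240,320,5)
o=np.zeros((720,700,3),np.uint8); o[:320,:400]=a; o[320:720,:700]=b
o=cv2.resize(o,None,fx=.83,fy=.83); cv2.imwrite('pics/crop.png',o)
def rect(m,n):
    q=P[m][:, :]; 
    r=cv2.minAreaRect(q[:,:2].astype(np.float32)); print(n,m.sum(),'rect',np.round(r[0],1),np.round(r[1],1),round(r[2],1),'z',np.percentile(q[:,2],[5,50,95]).round(1), 'mean',q.mean(0).round(1))
v,u=np.mgrid[:480,:640]; I=im.astype(int)
box=lambda x0,x1,y0,y1:(u>=x0)&(u<x1)&(v>=y0)&(v<y1)
print('ground z',P[330,250],P[240,370],P[215,150])
pm=box(285,340,238,315)&(I.max(-1)<70); rect(pm,'pad')
wm=box(382,417,247,314)&(P[...,2]>8); rect(wm,'wand z>8')
vi=box(382,417,247,314)&(I[...,2]-I[...,1]>60); rect(vi,'violet')
pk=box(178,215,200,232)&(I[...,0]-I[...,1]>40); rect(pk,'pink')
for uu,vv in [(202,212),(201,213),(203,212),(187,211),(199,224)]: print(uu,vv,P[vv,uu].round(1),I[vv,uu])
E
```

```text
ground z [296.30958395 153.98751847   3.34339639] [ 565.51079303 -188.79513388   -2.28296145] [627.12464587 469.93819821  -4.28459395]
pad 1446 rect [441.5 -23.6] [213.4  78.4] 18.9 z [1.4 5.6 9.8] mean [452.3 -19.6  10.1]
wand z>8 776 rect [ 387.2 -203.7] [124.1 335.2] 38.2 z [13.3 24.1 32.8] mean [ 437.6 -266.9   43.1]
violet 101 rect [ 358.1 -159. ] [ 43.2 252.3] 21.4 z [15.6 19.2 22.7] mean [ 396.2 -257.4   31.9]
pink 240 rect [624.4 318.6] [72.3 76.9] 52.5 z [12.6 20.1 49.6] mean [618.6 317.3  24.9]
202 212 [637.7 313.1   4.9] [154 157 157]
201 213 [634.6 315.8   5. ] [153 157 157]
203 212 [638.6 311.    1.6] [154 158 159]
187 211 [635.5 352.4  22.6] [154 131 132]
199 224 [593.7 309.8  40.4] [144  98 101]
```

View pics/crop.png

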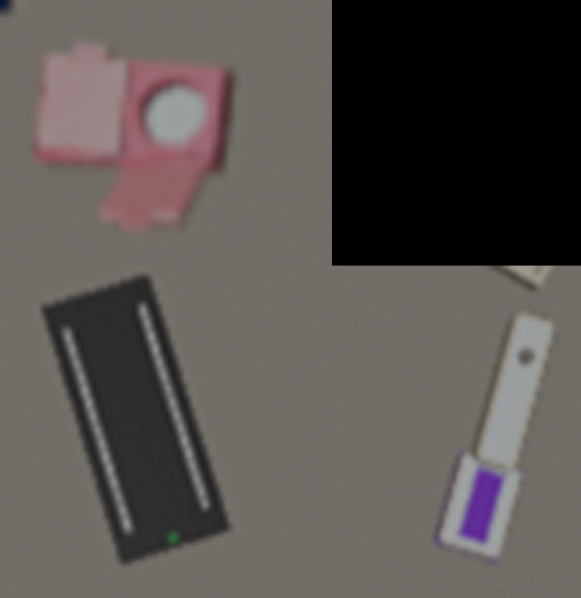

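The crop shows the pad's corners at (42,307), (148,275), (229,528) and (123,563), and the wand's tail at (535,317), with its head end at (468,552). The rim circle of the tray's well is centred near (173,112), and its lid leans down the image, so tray +x points toward the robot.

```bash
cat >> h.py <<'E'
def ray(f,uv,z):
    c=np.array([(uv[0]-f['cx'])/f['fx'],(uv[1]-f['cy'])/f['fy'],1.]); C=-f['R'].T@f['t']; d=f['R'].T@c
    return C+d*(z-C[2])/d[2]
E
python3 - <<'E'
from h import *
f=dict(np.load('pics/top.npz')); P=xyz(f)
A=lambda p:(175+(p[0]+.5)/6.64-.5,195+(p[1]+.5)/6.64-.5)
B=lambda p:(280+(p[0]+.5)/4.15-.5,240+(p[1]-265.6+.5)/4.15-.5)
ang=lambda d:np.degrees(np.arctan2(d[1],d[0])).round(1)
c=[ray(f,B(p),6) for p in [(42,307),(148,275),(229,528),(123,563)]]
print('pad',np.mean(c,0).round(1),'L,W',np.linalg.norm(c[2]-c[1]).round(1),np.linalg.norm(c[1]-c[0]).round(1),ang(c[2]-c[1]+c[3]-c[0]))
t=ray(f,B((535,317)),30); h=ray(f,B((468,552)),18)
h2=ray(f,B((482,505)),18)
print('wand tail',t.round(1),'head',h.round(1),'L',np.linalg.norm((h-t)[:2]).round(1),'yaw',ang(h-t),'mid',((h+t)/2).round(1),'violet',h2.round(1))
print('well rim',ray(f,A((173,112)),18).round(1),'bottom',ray(f,A((176,114)),4).round(1))
a=ray(f,A((124,60)),18);b=ray(f,A((230,68)),18); print('tray edge',a.round(1),b.round(1),ang(b-a))
a=ray(f,A((45,52)),23);b=ray(f,A((120,60)),23); print('lid edge',ang(b-a))
from scipy.ndimage import median_filter
g=[P[v,u,2] for u,v in [(250,330),(370,240),(150,215),(350,330)]]; print(np.round(g,1))
E
```

```text
pad [453.8 -19.5   6. ] L,W 186.9 78.5 -161.0
wand tail [ 527.  -296.5   30. ] head [ 364.5 -250.5   18. ] L 168.9 yaw 164.2 mid [ 445.7 -273.5   24. ] violet [ 396.8 -260.5   18. ]
well rim [636.2 313.7  18. ] bottom [638.7 316.1   4. ]
tray edge [659.5 337.1  18. ] [656.9 289.8  18. ] -93.1
lid edge -94.9
[ 3.3 -2.3 -4.3  5.3]
```

Call:
send_rows --pt "0.06 -0.1 0 0 0 0.02 1" --pt "0.12 -0.2 0 0 0 0.04 1" --pt "0.18 -0.3 0 0 0 0.06 1" --pt "0.24 -0.4 0 0 0 0.08 1" --pt "0.3 -0.5 0 0 0 0.1 1" --pt "0.36 -0.6 0 0 0 0.108 1" --pt "0.42 -0.7 0 0 0 0.108 1" --pt "0.464 -0.8 0 0 0 0.108 1" --pt "0.464 -0.9 0 0 0 0.108 1" --pt "0.464 -1.0 0 0 0 0.108 1"

```text
time_s: 1.35
ee_pos: [449.8, 30.4, 213.6]
ee_rot: [-180.0, -0.0, 164.2]
force: [1.0, 0.1, -0.2]
gripper_width: 91.1
gripper_force: 0.0
```

Call:
send_rows --pt "0 -0.1 0 0 0 0 1" --pt "0 -0.2 0 0 0 0 1" --pt "0 -0.3 0 0 0 0 1" --pt "0.01 -0.4 0 0 0 0 1" --pt "0.01 -0.5 0 0 0 0 1" --pt "0.01 -0.58 0 0 0 0 1" --pt "0.01 -0.616 0 0 0 0 1" --pt "0.01 -0.616 0 0 0 0 1" --pt "0.01 -0.616 0 0 0 0 1"

```text
time_s: 2.48
ee_pos: [454.9, -274.5, 213.8]
ee_rot: [179.9, -0.0, 164.3]
force: [-0.9, -0.0, 0.0]
gripper_width: 91.1
gripper_force: 0.0
```

```bash
python3 - <<'E'
from h import *
s=env.state(); f=grab('wrist'); cv2.imwrite('pics/w1.png',f['pixels'][...,::-1])
np.savez('pics/ws.npz',p=s['ee_pos'],r=s['ee_rot'])
print(s['time_s'],s['ee_pos'],s['ee_rot'],s['qpos'].round(1)); print(f['T_tool_cam'].round(3),f['fx'])
E
```

```text
2.475 [ 454.87067574 -274.54784045  213.84307588] [ 1.79942622e+02 -4.26909361e-02  1.64254261e+02] [ -32.4   14.4   95.2    0.    70.4 -106.7]
[[-0.00000e+00 -9.70000e-01 -2.44000e-01  6.97690e+01]
 [ 1.00000e+00 -0.00000e+00 -1.00000e-03 -2.29000e-01]
 [ 1.00000e-03 -2.44000e-01  9.70000e-01 -1.70264e+02]
 [ 0.00000e+00  0.00000e+00  0.00000e+00  1.00000e+00]] 380.3316518958711
```

View pics/w1.png

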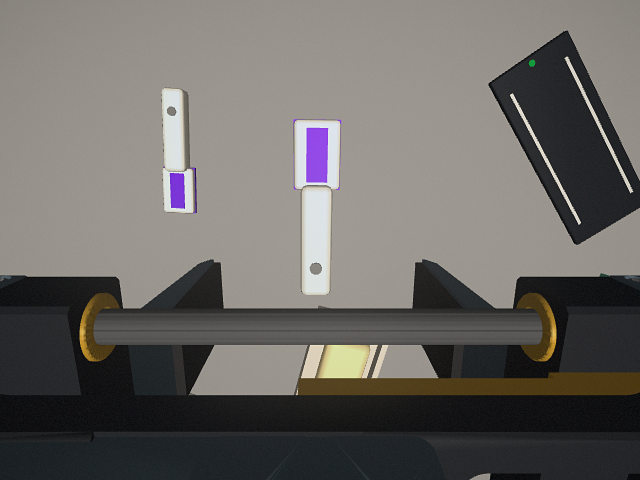

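The wrist view shows the wand centred, with its head end at (317,120), neck at (317,187) and tail at (316,294). The pad is at the right, with corners at (489,84), (568,31), (577,244) and about (640,205).

```bash
cat >> h.py <<'E'
from scipy.spatial.transform import Rotation as Ro
def wf(f,p,r):
    T=np.eye(4); T[:3,:3]=Ro.from_euler('xyz',r,degrees=True).as_matrix(); T[:3,3]=p
    M=np.linalg.inv(T@f['T_tool_cam']); f['R'],f['t']=M[:3,:3],M[:3,3]; return f
E
python3 - <<'E'
from h import *
s=np.load('pics/ws.npz'); f=wf(dict(np.load('pics/wrist.npz')),s['p'],s['r'])
ang=lambda d:np.degrees(np.arctan2(d[1],d[0])).round(1)
h=ray(f,(317.3,120.5),18); t=ray(f,(315.5,293.5),28); hl=ray(f,(294,155),18);hr=ray(f,(340.5,155),18)
print('head',h.round(1),'tail',t.round(1),'L',np.linalg.norm((h-t)[:2]),'W',np.linalg.norm(hl-hr),ang(h-t),'mid',(h+t)/2)
a,b,c,d=[ray(f,p,6) for p in [(489,84),(568,31),(640,205),(577,244)]]
print('pad',((b+d)/2).round(1),np.linalg.norm(a-b),np.linalg.norm(a-d),ang(a-d))
E
```

```text
head [ 365.  -249.9   18. ] tail [ 523.9 -296.7   28. ] L 165.60183303122304 W 43.63738572717494 163.6 mid [ 444.42337941 -273.31767095   23.        ]
pad [452.3 -19.    6. ] 79.71931488494616 186.94356567113155 -160.8
```

Call:
send_rows --pt "0 0 -0.1 0 0 0 1" --pt "0 0 -0.2 0 0 0 1" --pt "0 0 -0.28 0 0 0 1" --pt "0 0 -0.34 0 0 0 1" --pt "0 0 -0.38 0 0 0 1" --pt "0 0 -0.4 0 0 0 1" --pt "0 0 -0.414 0 0 0 1" --pt "0 0 -0.414 0 0 0 1" --squeeze 20

```text
time_s: 3.52
ee_pos: [455.2, -275.7, 7.2]
ee_rot: [180.0, 0.0, 164.2]
force: [0.2, -0.0, -0.0]
gripper_width: 91.4
gripper_force: 0.0
```

Call:
send_rows --pt "0 0 0 0 0 0 -1" --pt "0 0 0 0 0 0 -1" --pt "0 0 0 0 0 0 -1" --pt "0 0 0 0 0 0 -1" --pt "0 0 0 0 0 0 -1" --pt "0 0 0 0 0 0 -1" --pt "0 0 0 0 0 0 -1" --pt "0 0 0 0 0 0 -1" --squeeze 20

```text
time_s: 4.53
ee_pos: [454.9, -275.9, 6.9]
ee_rot: [180.0, -0.0, 164.2]
force: [0.5, -0.0, 0.1]
gripper_width: 30.0
gripper_force: 20.0
```

Call:
send_rows --pt "0 0 0.02 0 0 0 -1" --pt "0 0 0.06 0 0 0 -1" --pt "0 0 0.12 0 0 0 -1" --pt "0 0 0.19 0 0 0 -1" --pt "0 0 0.26 0 0 0 -1" --pt "0 0 0.32 0 0 0 -1" --pt "0 0 0.35 0 0 0 -1" --pt "0.01 0.03 0.36 0 0 0 -1" --pt "0.04 0.09 0.36 0 0 0 -1" --pt "0.08 0.17 0.36 0 0 0 -1" --pt "0.12 0.25 0.36 0 0 0 -1" --pt "0.16 0.33 0.36 0 0 0 -1" --pt "0.2 0.41 0.36 0 0 0 -1" --pt "0.24 0.49 0.36 0 0 0 -1" --pt "0.28 0.57 0.36 0 0 0 -1" --pt "0.32 0.65 0.36 0 0 0 -1" --pt "0.36 0.72 0.36 0 0 0 -1" --pt "0.38 0.77 0.36 0 0 0 -1" --pt "0.39 0.79 0.36 0 0 0 -1" --pt "0.39 0.8 0.36 0 0 0 -1"

```text
time_s: 7.02
ee_pos: [649.6, 124.0, 186.5]
ee_rot: [-179.9, -0.1, 164.2]
force: [-0.2, -0.3, -1.5]
gripper_width: 29.7
gripper_force: 20.0
```

Call:
send_rows --pt "0.01 0.03 0 0 0 0 -1" --pt "0.03 0.08 0 0 0 0 -1" --pt "0.05 0.14 0 0 0 0 -1" --pt "0.07 0.2 0 0 0 0 -1" --pt "0.085 0.26 0 0 0 0 -1" --pt "0.095 0.31 0 0 0 0 -1" --pt "0.096 0.34 0 0 0 0 -1" --pt "0.096 0.348 0 0 0 0 -1" --pt "0.096 0.348 0 0 0 0 -1" --pt "0.096 0.348 0 0 0 0 -1"

```text
time_s: 8.28
ee_pos: [698.0, 297.0, 187.3]
ee_rot: [-180.0, 0.0, 164.1]
force: [-0.2, 0.6, -1.7]
gripper_width: 29.9
gripper_force: 20.0
```

```bash
python3 - <<'E'
from h import *
s=env.state(); f=grab('wrist'); cv2.imwrite('pics/w2.png',f['pixels'][...,::-1])
np.savez('pics/ws.npz',p=s['ee_pos'],r=s['ee_rot'])
print(s['time_s'],s['ee_pos'],s['ee_rot'],s['gripper_width'],s['force'],s['torque'])
E
```

```text
8.275 [698.00218665 297.03736058 187.25067558] [-1.79984617e+02  9.18221674e-03  1.64146325e+02] 29.922016470297706 [-0.16731919  0.57094522 -1.68546617] [-0.00106226 -0.0474731  -0.0120213 ]
```

View pics/w2.png

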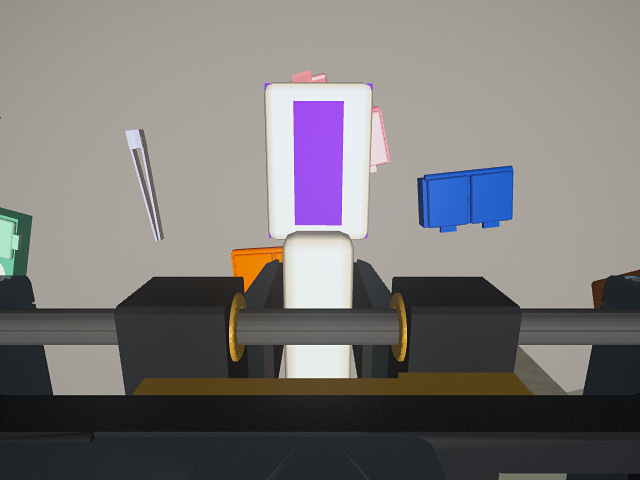

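The wrist view shows the wand held straight, its head end at (319,84) and neck at (318,235). The pink tray is hidden underneath, so I'll cross-check the well from the earlier scene view.

```bash
python3 - <<'E'
from h import *
s=np.load('pics/ws.npz'); f=wf(dict(np.load('pics/wrist.npz')),s['p'],s['r']); P=xyz(f)
for u,v in [(280,100),(280,160),(280,220),(360,100),(360,160),(360,220),(318,250),(318,285)]: print(u,v,np.median(P[v-4:v+5,u-4:u+5],(0,1)).round(1))
print('headend',ray(f,(319,84),197).round(1))
f=dict(np.load('pics/scene.npz')); im=f['pixels'][190:230,415:470,::-1]
cv2.imwrite('pics/c2.png',cv2.resize(im,None,fx=12,fy=12,interpolation=cv2.INTER_CUBIC))
for z,p in [(18,(637,314.5)),(0.001,(637,314.5))]:
    c=f['R']@np.array([*p,z])+f['t']; uv=np.array([c[0]/c[2]*f['fx']+f['cx'],c[1]/c[2]*f['fy']+f['cy']]); print('pred',uv,'crop',(uv+.5-[415,190])*12)
E
```

```text
280 100 [609.6 306.3 197.8]
280 160 [631.6 299.3 197.9]
280 220 [655.6 291.9 197.9]
360 100 [618.1 336.7 197.7]
360 160 [640.6 331.  197.5]
360 220 [665.  324.8 197.6]
318 250 [669.7 304.8 209.5]
318 285 [684.1 300.7 209.6]
headend [607.9 322.8 197. ]
pred [440.61960039 213.56721461] crop [313.43520473 288.80657533]
pred [439.24846227 217.94596217] crop [296.98154721 341.35154606]
```

View pics/c2.png

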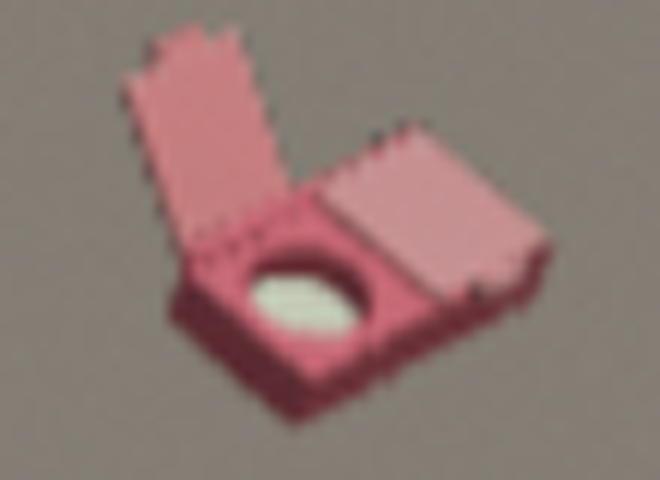

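The scene crop shows the rim ellipse centred near (310,291). My prediction for a well at (637,314.5) was (313,289), so the position is confirmed to about 1 mm. The wand is level and its lamp is over the well, so I'll lower it to 78 mm and hold.

Call:
send_rows --pt "0 0 -0.01 0 0 0 -1" --pt "0 0 -0.03 0 0 0 -1" --pt "0 0 -0.06 0 0 0 -1" --pt "0 0 -0.1 0 0 0 -1" --pt "0 0 -0.14 0 0 0 -1" --pt "-0.002 0 -0.17 0 0 0 -1" --pt "-0.002 0 -0.19 0 0 0 -1" --pt "-0.002 0 -0.2 0 0 0 -1" --pt "-0.002 0 -0.204 0 0 0 -1" --pt "-0.002 0 -0.204 0 0 0 -1"

```text
time_s: 9.57
ee_pos: [697.2, 298.2, 85.5]
ee_rot: [180.0, 0.0, 164.2]
force: [-0.2, 0.4, -1.3]
gripper_width: 29.7
gripper_force: 20.0
```

Call:
send_rows --pt "0 0 0 0 0 0 -1" --pt "0 0 0 0 0 0 -1" --pt "0 0 0 0 0 0 -1" --pt "0 0 0 0 0 0 -1" --pt "0 0 0 0 0 0 -1" --pt "0 0 0 0 0 0 -1" --pt "0 0 0 0 0 0 -1" --pt "0 0 0 0 0 0 -1" --pt "0 0 0 0 0 0 -1" --pt "0 0 0 0 0 0 -1" --pt "0 0 0 0 0 0 -1" --pt "0 0 0 0 0 0 -1" --pt "0 0 0 0 0 0 -1" --pt "0 0 0 0 0 0 -1" --pt "0 0 0 0 0 0 -1" --pt "0 0 0 0 0 0 -1" --pt "0 0 0 0 0 0 -1" --pt "0 0 0 0 0 0 -1" --pt "0 0 0 0 0 0 -1" --pt "0 0 0 0 0 0 -1"

```text
time_s: 12.08
ee_pos: [697.0, 298.1, 85.0]
ee_rot: [180.0, -0.0, 164.2]
force: [-0.6, -0.5, -1.9]
gripper_width: 30.3
gripper_force: 20.0
```

```bash
python3 - <<'E'
from h import *
s=env.state(); f=wf(grab('wrist'),s['ee_pos'],s['ee_rot']); P=xyz(f)
print(s['time_s'],s['ee_pos'],s['ee_rot'],abs(s['qvel']).max())
for u,v in [(280,100),(280,220),(360,100),(360,220)]: print(u,v,np.median(P[v-4:v+5,u-4:u+5],(0,1)).round(1))
E
```

```text
12.075 [696.97980272 298.09214007  84.96898975] [ 1.79992951e+02 -7.03251200e-04  1.64201143e+02] 0.09582075846723699
280 100 [608.4 307.3  95.4]
280 220 [654.6 292.9  95.5]
360 100 [617.1 337.6  95.3]
360 220 [663.9 325.8  95.1]
```

Call:
send_rows --pt "0 0 0 0 0 0 -1" --pt "0 0 0 0 0 0 -1" --pt "0 0 0 0 0 0 -1" --pt "0 0 0 0 0 0 -1" --pt "0 0 0 0 0 0 -1" --pt "0 0 0 0 0 0 -1"

```text
time_s: 12.88
ee_pos: [697.0, 298.1, 85.0]
ee_rot: [180.0, 0.0, 164.2]
force: [0.8, -0.7, -1.3]
gripper_width: 29.5
gripper_force: 20.0
```

Call:
send_rows --pt "0 0 0.02 0 0 0 -1" --pt "0 0 0.06 0 0 0 -1" --pt "0 0 0.11 0 0 0 -1" --pt "0 0 0.16 0 0 0 -1" --pt "0 0 0.19 0 0 0 -1" --pt "-0.01 -0.013 0.2 0 0 0.02 -1" --pt "-0.03 -0.04 0.2 0 0 0.05 -1" --pt "-0.07 -0.093 0.2 0 0 0.1 -1" --pt "-0.12 -0.16 0.2 0 0 0.16 -1" --pt "-0.17 -0.227 0.2 0 0 0.22 -1" --pt "-0.22 -0.294 0.2 0 0 0.28 -1" --pt "-0.27 -0.361 0.2 0 0 0.34 -1" --pt "-0.32 -0.428 0.2 0 0 0.4 -1" --pt "-0.37 -0.494 0.2 0 0 0.46 -1" --pt "-0.41 -0.548 0.2 0 0 0.52 -1" --pt "-0.44 -0.588 0.2 0 0 0.56 -1" --pt "-0.46 -0.614 0.2 0 0 0.58 -1" --pt "-0.47 -0.628 0.2 0 0 0.582 -1" --pt "-0.47 -0.628 0.2 0 0 0.582 -1" --pt "-0.47 -0.628 0.2 0 0 0.582 -1"

```text
time_s: 15.38
ee_pos: [462.3, -15.5, 184.9]
ee_rot: [180.0, 0.0, -160.9]
force: [0.1, -0.7, -1.9]
gripper_width: 30.1
gripper_force: 20.0
```

Call:
send_rows --pt "0 0 -0.02 0 0 0 -1" --pt "0 0 -0.06 0 0 0 -1" --pt "0 0 -0.12 0 0 0 -1" --pt "0 0 -0.18 0 0 0 -1" --pt "0 0 -0.22 0 0 0 -1" --pt "0 0 -0.24 0 0 0 -1" --pt "0 0 -0.25 0 0 0 -1" --pt "0 0 -0.25 0 0 0 -1"

```text
time_s: 16.38
ee_pos: [462.3, -15.8, 60.1]
ee_rot: [-180.0, 0.0, -160.9]
force: [-0.3, -0.4, -2.0]
gripper_width: 29.9
gripper_force: 20.0
```

```bash
python3 - <<'E'
from h import *
s=env.state(); f=grab('wrist'); cv2.imwrite('pics/w3.png',f['pixels'][...,::-1])
np.savez('pics/ws.npz',p=s['ee_pos'],r=s['ee_rot'])
print(s['time_s'],s['ee_pos'],s['ee_rot'],s['gripper_width'])
E
```

```text
16.375 [462.25974628 -15.83467576  60.08754001] [-1.79997412e+02  1.74751501e-02 -1.60866634e+02] 29.85944231755453
```

View pics/w3.png

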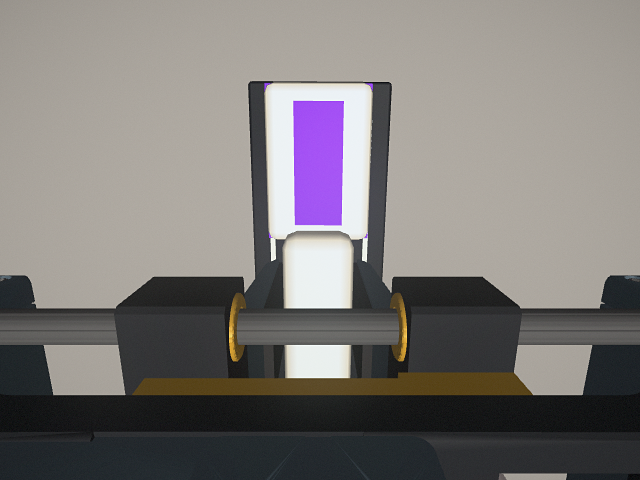

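The pad surrounds the wand symmetrically, with its far corners at (249,82) and (391,82). Its sides run to (255,270) and (383,275), and the head end is at (319,84).

```bash
python3 - <<'E'
from h import *
s=np.load('pics/ws.npz'); f=wf(dict(np.load('pics/wrist.npz')),s['p'],s['r'])
R=Ro.from_euler('xyz',s['r'],degrees=True).as_matrix()
T=lambda p,z:(R.T@(ray(f,p,z)-s['p'])).round(1)
for n,p,z in [('padL',(249,82),6),('padR',(391,82),6),('padL2',(255,265),6),('padR2',(384,265),6),('head',(319,84),70),('headL',(266,160),70),('headR',(371,160),70)]: print(n,T(p,z))
E
```

```text
padL [104.3 -37.4  54.1]
padR [104.3  40.7  54.1]
padL2 [ -1.  -38.4  54.1]
padR2 [-1.  41.3 54.1]
head [93.7  0.9 -9.9]
headL [ 64.5 -21.   -9.9]
headR [64.5 22.3 -9.9]
```

Call:
send_rows --pt "0 0 -0.02 0 0 0 -1" --pt "0 0 -0.04 0 0 0 -1" --pt "0 0 -0.06 0 0 0 -1" --pt "0 0 -0.075 0 0 0 -1" --pt "0 0 -0.084 0 0 0 -1" --pt "0 0 -0.089 0 0 0 -1" --pt "0 0 -0.092 0 0 0 -1" --pt "0 0 -0.093 0 0 0 -1" --pt "0 0 -0.094 0 0 0 -1" --pt "0 0 -0.094 0 0 0 -1"

```text
time_s: 17.68
ee_pos: [462.0, -15.9, 13.1]
ee_rot: [180.0, 0.0, -160.9]
force: [-1.1, 0.2, -1.3]
gripper_width: 29.7
gripper_force: 20.0
```

Call:
send_rows --pt "0 0 -0.001 0 0 0 -1" --pt "0 0 -0.001 0 0 0 -1" --pt "0 0 -0.001 0 0 0 -1"

```text
time_s: 18.05
ee_pos: [462.1, -15.9, 12.9]
ee_rot: [-180.0, 0.0, -160.9]
force: [-1.6, 0.5, 5.4]
gripper_width: 29.8
gripper_force: 20.0
```

Contact shows as an upward force of 5.4 N, so I'll release, retreat and check.

Call:
send_rows --pt "0 0 0 0 0 0 -0.2" --pt "0 0 0 0 0 0 0.2" --pt "0 0 0 0 0 0 0.5" --pt "0 0 0 0 0 0 0.5" --pt "0 0 0 0 0 0 0.5" --pt "0 0 0 0 0 0 0.5" --pt "0 0 0.02 0 0 0 0.5" --pt "0 0 0.08 0 0 0 0.5" --pt "0 0 0.16 0 0 0 0.5" --pt "0 0 0.24 0 0 0 0.5" --pt "0 0 0.32 0 0 0 0.5" --pt "0 0 0.38 0 0 0 0.5" --pt "0 0 0.4 0 0 0 0.5" --pt "0 0 0.4 0 0 0 0.5" --pt "0 0 0.4 0 0 0 0.5"

```text
time_s: 19.92
ee_pos: [461.1, -15.9, 211.1]
ee_rot: [179.9, -0.2, -160.9]
force: [0.7, 0.2, -0.7]
gripper_width: 68.3
gripper_force: 0.0
```

```bash
python3 - <<'E'
from h import *
s=env.state(); f=grab('wrist'); cv2.imwrite('pics/w4.png',f['pixels'][...,::-1])
print(s['time_s'],s['ee_pos'],s['gripper_width'],s['force'])
E
```

```text
19.925 [461.05454215 -15.85182662 211.11962412] 68.31603271023297 [ 0.72278117  0.2248857  -0.67114093]
```

View pics/w4.png

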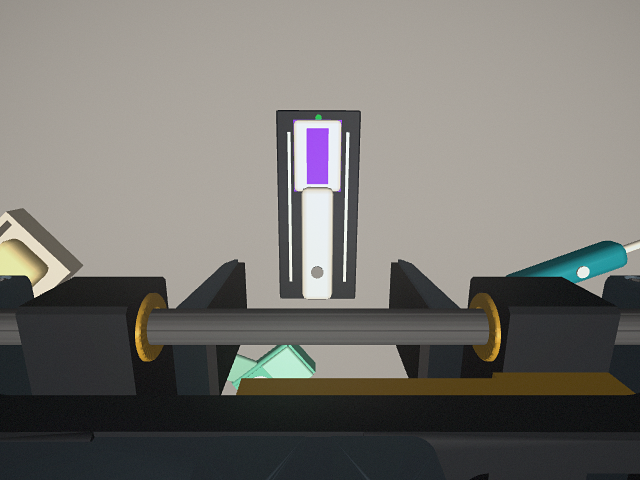

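The wand (head end at (318,121), tail at (317,298)) lies centred between the pad's chrome lines, and the gripper is clear of it.

```bash
python3 -c "
from workcell import env
print(env.job_done())"
```

```text
the job is handed in; nothing more can be done
None
```

The job is handed in, with no verdict returned: the wand was held level about 59 mm above the open well's rim for about 3.3 s without touching the tray, then laid lamp down, centred lengthwise on the pad and released, in about 20 s in all.

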